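# Sort the door-fitting leftovers

## Task

Sort the loose fittings on the desk into the three grey trays: lay one hinge flat in each of the two bays of the divided tray, lay both dowels flat on the floor of the long narrow tray, and stand the cupboard knob on its foot in the round dish. Leave the tape measure and the roll of masking tape where they are.

Things in the scene. Friction and masses are not known exactly. Their poses are not given: they have to be found in the camera images.
- hinge_a_mid (a point): Stainless door hinge, folded shut and lying flat: two steel leaves with a round knuckle along one long edge, 60 (own x) x 36 (own y) x 12 mm (z), 110 g. The point is its centre, 6 mm above its underside; x runs along the knuckle. Loose; grip it across the 36 mm. Either hinge may go in either bay.
- hinge_b_mid (a point): Stainless door hinge, folded shut and lying flat: two steel leaves with a round knuckle along one long edge, 60 (own x) x 36 (own y) x 12 mm (z), 110 g. The point is its centre, 6 mm above its underside; x runs along the knuckle. Loose; grip it across the 36 mm. The second of two like hinges.
- dowel_a_mid (a point): Short beech dowel with fluted sides, lying: 80 mm long (own x), 16 mm thick, 14 g; it does not roll easily. The point is its centre, 8 mm up; x runs along it. Loose. One of two like dowels.
- dowel_b_mid (a point): Short beech dowel with fluted sides, lying: 80 mm long (own x), 16 mm thick, 14 g; it does not roll easily. The point is its centre, 8 mm up; x runs along it. Loose. The second of two like dowels.
- knob_mid (a point): Round stainless cupboard knob standing on its foot: head 32 mm across from 12 to 26 mm up, foot 26 mm across, 26 mm tall, 60 g. The point is its centre, 13 mm up; z points up. Loose.
- hinge_tray: Grey plastic tray, fixed, 172 (own x) x 104 (own y) mm outside, 15 mm high; walls 4 mm, floor 4 mm thick. One 4 mm cross wall (along y, at x = 0), as high as the rim, splits it into two bays, each 80 x 96 mm inside, centred at own x = +42 and -42 mm. Origin: centre of the underside, on the desk.
- dowel_tray: Long narrow grey plastic tray, fixed, undivided, 208 (own x) x 70 (own y) mm outside, 200 x 62 mm inside, 15 mm high; walls 4 mm, floor 4 mm thick. The dowels fit end to end along x, for example at own x = +47 and -47 mm. Origin: centre of the underside, on the desk.
- round_dish: Round grey plastic dish, fixed, 104 mm across outside, 94 mm inside at the floor, 15 mm high; floor 4 mm thick. Origin: centre of the underside, on the desk.
- tape_measure_mid (a point): Black tape measure standing on the desk among the fittings, 62 (own x, with a hook to -x 8 mm further) x 36 (own y) x 60 mm. The point is 29 mm up in its middle. Loose; not to be moved.
- tape_roll_mid (a point): Tan roll of masking tape lying flat near the robot, 90 mm across, 24 mm high, hole 74 mm. The point is its centre, 12 mm up. Loose; not to be moved.
Not all that is in view belongs to the job. Leave any turquoise or yellow look-alike of the round_dish alone.

How it is judged:
At the end, for the whole second after the job is handed in: One hinge flat (0.12 rad) in each bay of the divided tray, both dowels level in the long tray, the knob upright (0.15 rad) in the round dish; all on the tray floors (centres of hinges, dowels, knob at most 12.5, 14.5, 21 mm above the desk), at rest (x of hinge_a_mid in the frame of hinge_tray between -0.068 and 0.068 m and y of hinge_a_mid in the frame of hinge_tray between -0.034 and 0.034 m and z of each of hinge_a_mid, hinge_b_mid in the frame of hinge_tray below 0.0125 m and (angle between hinge_a_mid's own z axis and vertical below 0.12 rad or angle between hinge_a_mid's own z axis and vertical above 3.02 rad) and x of hinge_b_mid in the frame of hinge_tray between -0.068 and 0.068 m and y of hinge_b_mid in the frame of hinge_tray between -0.034 and 0.034 m and (angle between hinge_b_mid's own z axis and vertical below 0.12 rad or angle between hinge_b_mid's own z axis and vertical above 3.02 rad) and ((x of hinge_a_mid in the frame of hinge_tray above 0.015 m and x of hinge_b_mid in the frame of hinge_tray below -0.015 m) or (x of hinge_a_mid in the frame of hinge_tray below -0.015 m and x of hinge_b_mid in the frame of hinge_tray above 0.015 m)) and x of dowel_a_mid in the frame of dowel_tray between -0.066 and 0.066 m and y of dowel_a_mid in the frame of dowel_tray between -0.026 and 0.026 m and z of each of dowel_a_mid, dowel_b_mid in the frame of dowel_tray below 0.0145 m and angle between dowel_a_mid's own x axis and vertical between 1.47 and 1.67 rad and x of dowel_b_mid in the frame of dowel_tray between -0.066 and 0.066 m and y of dowel_b_mid in the frame of dowel_tray between -0.026 and 0.026 m and angle between dowel_b_mid's own x axis and vertical between 1.47 and 1.67 rad and horizontal distance between knob_mid and round_dish below 0.036 m and z of knob_mid in the frame of round_dish below 0.021 m and angle between knob_mid's own z axis and vertical below 0.15 rad and linear speed of each of hinge_a, hinge_b, dowel_a, dowel_b, knob below 0.02 m/s and angular speed of each of hinge_a, hinge_b, dowel_a, dowel_b, knob below 0.3 rad/s); the robot touches nothing.
It fails at once if the tape measure was moved more than 20 mm (distance of tape_measure_mid from where it was at the start of the episode above 0.02 m).
It fails at once if the roll of masking tape was moved more than 20 mm (distance of tape_roll_mid from where it was at the start of the episode above 0.02 m).
It also fails if it takes over 112 s, if anything falls off the work surface, if the arm or the gripper's body presses on something with over 40 N, if the wrist force passes 120 N, or if a joint passes its speed limit or range.

## Robot

A 6-joint arm with a two-finger parallel gripper is mounted at the origin on the work surface. World frame = base frame: x ahead of the robot, y to its left, z up, the work surface at z = 0. Lengths are in m, angles in rad, forces in N, time in s.
With the tool pointing down it reaches from about 0.325 to 0.9 m from the base axis. Payload 6.1 kg.
Tool frame: the origin (TCP) lies midway between the tips of the shut fingers; the grasp point (between the pads) lies 19 mm behind it; z points along the fingers, y is the line along which they close (so a half turn about z gives the same grasp; the last joint's range is limited). The gripper opens to 85 mm and grips with 20 to 120 N. Pads are 22 mm wide; open, the fingers measure 114 mm over their backs; the gripper's body (76 mm by 85 mm) begins 54 mm behind the grasp point. The pads swing forward as they close: fully open they stand 13 mm farther back than shut.
Start: joints at [-1.444, 0.22, 1.526, -0, 1.395, -0.126], TCP at [0.156, -0.605, 0.231] pointing down, gripper open.
Joint ranges: [-2.98, 2.98], [-0.91, 2.08], [0.09, 2.57], [-1.24, 4.39], [0.2, 2.65], [-2.68, 2.68]. Speed limits (rad/s): [2.57, 2.57, 3.01, 3.14, 3.14, 3.14].

## Interface

Orientations are given as [roll, pitch, yaw] about the fixed x, y, z axes, in that order (R = Rz(yaw) Ry(pitch) Rx(roll)).
In Python, from plant import movep, move_l, set_joints, gripper_to, hold, inverse_kinematics, observe, get_image, get_calibration, Unreachable, job_done gives the robot as it stands. Calls block until the motion is done:
- movep(position, orientation): joint-space move of the TCP to a pose.
- move_l(position, feed=0.15, rotation=None, max_force=None): straight line of the TCP; rotation=None keeps the orientation; feed is the mean speed in m/s. With max_force (N) it stops when the force on the tool has changed by that much, and returns True; else False.
- set_joints(angles): joint-space move.
- gripper_to(opening, f_grip=None): finger opening in m; f_grip is the grip in N (None keeps the last); returns when the fingers have stopped.
- hold(seconds).
- inverse_kinematics(position, orientation): joint angles nearest the present ones, or None.
- observe(): the state.
- get_image(name): name is "side" or "top"; returns (picture, depth): 480x640x3 uint8, red, green, blue; 480x640 float32, m along the optical axis (not along the pixel's ray), 0 where there is no reading.
- get_calibration(name): a dict with "intrinsics" (3x3 intrinsics, pixels), "world_from_camera" (4x4, takes a point from camera to world coordinates). Camera axes: x right, y down, z forward; pixel columns grow to the right and rows downward; lengths in m; the calibration is good to about 2 mm. A picture is of the moment at which its call begins. get_calibration takes no time and is no camera call.
A pose or a line that the arm cannot do raises Unreachable and nothing moves.
- job_done(): hands the job in; it is judged then, once.
The state is a dict: "time_s": time; "q": joint angles; "joint_velocities": joint speeds; "joint_torque": joint torques, N m; "eef_pos": TCP position; "tcp_rot": TCP orientation; "ft_force": force on the tool from outside, world axes, zero at the start; "torque": the same for the moment, N m; "opening": finger opening in m; "grasp_force": force on a finger pad.
Only numpy, scipy, OpenCV 4.12 (cv2) and the standard library are available. Lean on these libraries where they do the work, as an engineer would, in place of code of your own. Each camera call takes 0.05 s, during which the arm holds its last target. There are 200 camera calls.

## Working session

There is one attempt and no reset: what is moved stays moved. The work goes in short steps, each a Python script; the robot and the scene stay as the last script left them, time stands still between calls to the robot, and variables do not carry over. Pictures are saved under pics/ and viewed, at most 14 in all, crops included, and the job is handed in when it is done.

```bash
mkdir -p pics; ls; python3 - <<'E'
from plant import *
import cv2,numpy as np
for n in("top","side"):
    im,d=get_image(n); np.savez(f"{n}0.npz",im=im,d=d); cv2.imwrite(f"pics/{n}0.png",im[...,::-1])
    c=get_calibration(n); print(n,np.round(c["intrinsics"],1).tolist(),np.round(c["world_from_camera"],3).tolist(),(d==0).mean())
print(observe())
E
```

```text
pics
top [[580.3, 0.0, 318.7], [0.0, 580.3, 241.3], [0.0, 0.0, 1.0]] [[-0.01, -0.998, 0.064, 0.427], [-1.0, 0.012, 0.024, -0.005], [-0.025, -0.064, -0.998, 1.17], [0.0, 0.0, 0.0, 1.0]] 0.0038053385416666665
side [[607.1, 0.0, 310.0], [0.0, 607.1, 244.0], [0.0, 0.0, 1.0]] [[0.931, -0.243, 0.273, 0.224], [-0.365, -0.651, 0.665, -0.637], [0.016, -0.719, -0.695, 0.742], [0.0, 0.0, 0.0, 1.0]] 0.004163411458333334
{'time_s': 0.1, 'q': array([-1.44413271e+00,  2.21146558e-01,  1.52749499e+00, -8.67097343e-06,
        1.39465591e+00, -1.26083632e-01]), 'joint_velocities': array([-0.00095253, -0.0010668 , -0.00288116, -0.00041828, -0.00195453,
       -0.00097228]), 'joint_torque': array([ 1.23085214e-03, -4.98244107e+01, -3.90547442e+01, -2.10559001e-04,
        5.62125002e-03,  1.95541094e-05]), 'eef_pos': array([ 0.15622668, -0.60461402,  0.23030996]), 'tcp_rot': array([-3.13990031e+00, -2.05912451e-04,  2.52748596e-01]), 'ft_force': array([ 1.1798742 , -0.12650754,  0.5466123 ]), 'torque': array([ 0.02023318, -0.05263209, -0.05751826]), 'grasp_force': 0.0, 'opening': 0.08553512902353977}
```

View pics/top0.png

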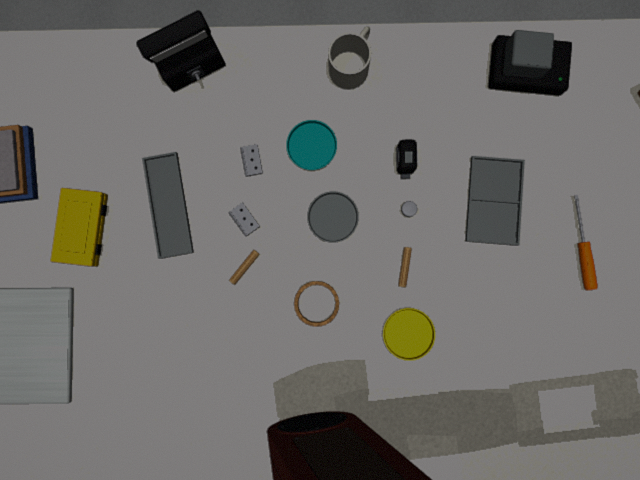

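View pics/side0.png

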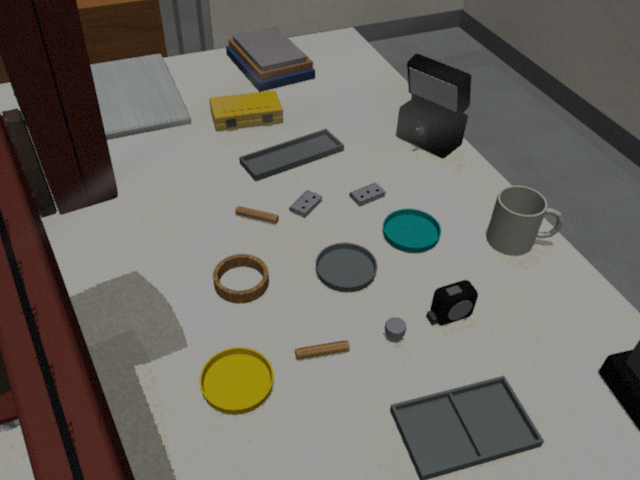

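Top view: candidates for the targets are the hinges (251,160) and (244,219), the dowels (244,267) and (405,267; not the tape roll at (317,303) or the screwdriver at (585,240)), and the knob at (409,209). The dish is the grey one at (333,217), not the turquoise (312,146) or yellow (409,333). The dowel tray is at (168,205), the hinge tray at (495,200), and the tape measure at (406,157).

```bash
cat > h.py <<'E'
import numpy as np,cv2
from plant import *
def cast(n,uv,z):
    c=get_calibration(n);K=c["intrinsics"];T=c["world_from_camera"]
    r=T[:3,:3]@np.linalg.inv(K)@np.array([uv[0],uv[1],1.]);o=T[:3,3]
    return o+r*(z-o[2])/r[2]
# name:(top px, side px, top height, roi half)
OB=dict(ha=((251,160),(367,194),.012,20),hb=((244,219),(306,203),.012,22),da=((244,267),(257,214),.012,24),db=((405,267),(322,350),.012,26),
 knob=((409,209),(396,329),.026,14),dish=((333,217),(346,267),.015,34),dt=((168,205),(292,154),.015,65),ht=((495,200),(466,425),.015,60),
 tm=((406,157),(453,302),.06,28),roll=((317,303),(241,278),.024,32))
def seg(n,im,uv,h):
    u0,v0=max(uv[0]-h,0),max(uv[1]-h,0); c=im[v0:uv[1]+h,u0:uv[0]+h].astype(int)
    bg=np.median(np.concatenate([c[0],c[-1],c[:,0],c[:,-1]]),0)
    m=(np.abs(c-bg).sum(2)>45).astype(np.uint8)
    cs,_=cv2.findContours(m,cv2.RETR_EXTERNAL,cv2.CHAIN_APPROX_NONE)
    k=max(cs,key=cv2.contourArea)+np.array([u0,v0]); return k
def locate(n,im,name,uv=None,z=None):
    t,s,zz,h=OB[name]; z=zz if z is None else z
    uv=uv or (t if n=="top" else s)
    k=seg(n,im,uv,h)[:,0]
    P=np.array([cast(n,p,z)[:2] for p in k])
    (c,(w,l),a)=cv2.minAreaRect((P*1000).astype(np.float32))
    a=np.radians(a)
    if w<l: w,l,a=l,w,a+np.pi/2
    return np.array(c)/1000,(w,l),(a+np.pi/2)%np.pi-np.pi/2,k
E
python3 - <<'E'
from h import *
T=np.load("top0.npz");S=np.load("side0.npz")
vis=T["im"].copy()
for n in OB:
    c,s,a,k=locate("top",T["im"],n)
    cv2.polylines(vis,[k.reshape(-1,1,2)],True,(255,0,0),1)
    u,v=k.mean(0).astype(int); d=T["d"][v-1:v+2,u-1:u+2]
    M=get_calibration("top")
    r=np.linalg.inv(M["intrinsics"])@[u,v,1]; zz=(M["world_from_camera"]@np.r_[r*np.median(d),1])[2]
    try: c2,s2,a2,_=locate("side",S["im"],n)
    except Exception as e: c2,s2,a2=np.zeros(2),(0,0),0
    print(n,c.round(4),np.round(s,0),round(a,3),"z%.3f"%zz,"side",c2.round(4),np.round(s2,0),round(a2,3))
cv2.imwrite("pics/seg.png",cv2.resize(vis[120:320,130:530],None,fx=2,fy=2,interpolation=0)[...,::-1])
E
```

```text
ha [0.6677 0.1587] [64. 38.] 0.177 z0.011 side [0.6625 0.15  ] [71. 47.] 0.183
hb [0.5478 0.1734] [63. 38.] 0.624 z0.011 side [0.544  0.1649] [74. 42.] 0.642
da [0.4522 0.1736] [82. 18.] -0.688 z0.014 side [0.4466 0.1659] [87. 31.] -0.691
db [ 0.4488 -0.1462] [81. 19.] -0.161 z0.015 side [ 0.4455 -0.1532] [81. 25.] -0.161
knob [ 0.5634 -0.1554] [34. 33.] -0.806 z0.025 side [ 0.5566 -0.1661] [49. 33.] 1.012
dish [ 0.5508 -0.0051] [102. 102.] -0.014 z0.005 side [ 0.5468 -0.0118] [115. 104.] 1.191
dt [0.5788 0.3275] [211.  75.] 0.167 z0.003 side [0.573 0.318] [218.  92.] 0.174
ht [ 0.5792 -0.3267] [174. 110.] -0.094 z0.012 side [ 0.5759 -0.3332] [178. 112.] -0.092
tm [ 0.6555 -0.1462] [78. 46.] -0.018 z0.060 side [ 0.6418 -0.1741] [99. 70.] -0.006
roll [0.3783 0.0293] [91. 88.] 1.561 z-0.001 side [0.3736 0.0166] [110.  90.] 1.39
```

View pics/seg.png

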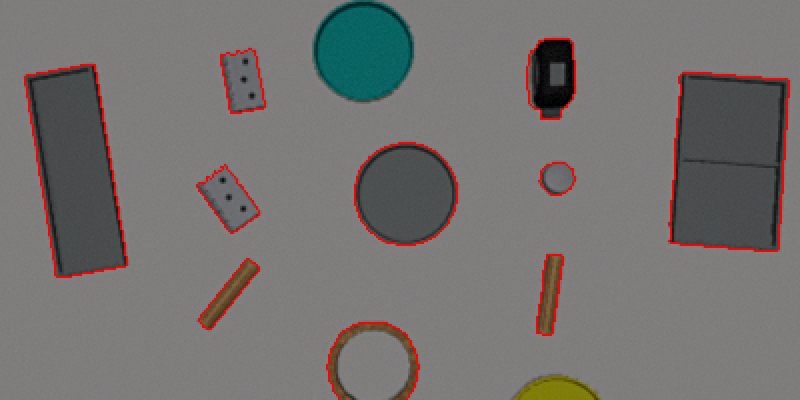

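The overlay (2x crop from pixel 130,120) shows clean outlines. Knob is at (557,178), hinges at (243,80) and (228,199), and dowels at (229,293) and (549,294) in the crop. Their sizes and heights match the description, and the grey dish sits at (406,194). I'll do the knob first.

```bash
cat >> h.py <<'E'
def ori(xy,a,z):
    best=None
    for y in (a-np.pi,a,a+np.pi):
        q=inverse_kinematics([*xy,z],[np.pi,0,y])
        if q is not None and (best is None or abs(q[5])<best[0]): best=(abs(q[5]),y)
    return [np.pi,0,best[1]]
ZH=.13
def pickplace(src,a,dst,b,wid,zp,f,extra=.024,rel=.012,dz=.0045):
    gripper_to(wid+extra)
    movep([*src,ZH],ori(src,a,ZH)); move_l([*src,zp],feed=.12)
    gripper_to(wid-.012,f_grip=f)
    o=observe();print("grip",round(o["opening"],4),o["grasp_force"].round(1),o["eef_pos"].round(4),round(o["time_s"],1))
    move_l([*src,ZH],feed=.15)
    o=observe();print("lifted",round(o["opening"],4),o["grasp_force"].round(1),o["ft_force"].round(1))
    if o["opening"]<wid-.006: print("LOST");return False
    movep([*dst,ZH],ori(dst,b,ZH)); move_l([*dst,zp+.02],feed=.15)
    print("touch",move_l([*dst,zp+dz],feed=.05,max_force=8),observe()["eef_pos"].round(4))
    gripper_to(wid+rel); move_l([*dst,ZH],feed=.15)
    print("t",round(observe()["time_s"],1)); return True
E
python3 - <<'E'
from h import *
pickplace([.5634,-.1554],0,[.5508,-.0051],0,.032,.003,40)
E
```

```text
Traceback (most recent call last):
  File "h.py", line 37, in pickplace
    o=observe();print("grip",round(o["opening"],4),o["grasp_force"].round(1),o["eef_pos"].round(4),round(o["time_s"],1))
                                                   ^^^^^^^^^^^^^^^^^^^^^^
AttributeError: 'float' object has no attribute 'round'
```

```bash
sed -i 's/o\["grasp_force"\].round(1)/round(o["grasp_force"],1)/' h.py
python3 - <<'E'
from h import *
o=observe();print(o["opening"],o["grasp_force"],o["eef_pos"],o["time_s"])
gripper_to(.056); move_l([.5634,-.1554,.03])
pickplace([.5634,-.1554],0,[.5508,-.0051],0,.032,.003,40)
im,d=get_image("side");cv2.imwrite("pics/s1.png",im[180:400,150:450,::-1].repeat(2,0).repeat(2,1))
E
```

```text
0.030563580280449136 39.34107005596161 [ 0.56418906 -0.15574595  0.00417552] 4.2583
grip 0.03 39.4 [ 0.5642 -0.1558  0.0042] 7.2
lifted 0.0307 39.6 [-1.2  1.  -0.7]
touch True [ 0.5516 -0.0052  0.0081]
t 11.3
```

View pics/s1.png

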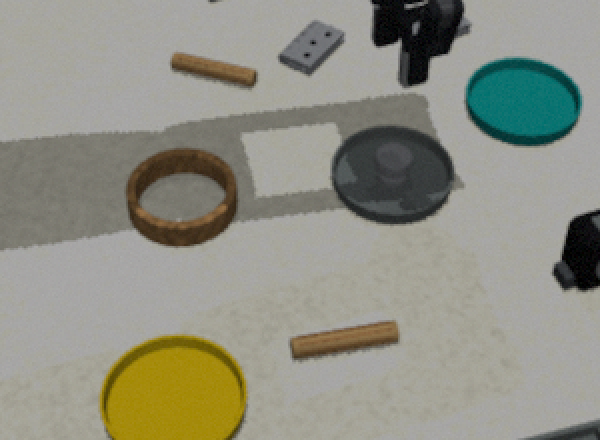

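The crop shows the knob upright in the grey dish at (393,160), with everything else undisturbed. Next is a hinge and a dowel.

```bash
cat > tr.py <<'E'
import numpy as np
def at(c,a,s): return [c[0]+s*np.cos(a),c[1]+s*np.sin(a)]
HT=lambda s:at((.5792,-.329),-.094,s)
DT=lambda s:at((.5788,.329),.167,s)
E
python3 - <<'E'
from h import *; from tr import *
ok=pickplace([.6677,.1587],.177,HT(.042),-.094,.036,.001,60)
if ok: ok=pickplace([.4488,-.1462],-.161,DT(-.047),.167,.016,.002,30,rel=.010)
im,d=get_image("top");cv2.imwrite("pics/t1.png",cv2.resize(im[120:320,130:530],None,fx=2,fy=2)[...,::-1])
E
```

```text
grip 0.0337 60.2 [0.6688 0.1587 0.0025] 14.1
lifted 0.0338 59.7 [ 0.6  0.2 -0.4]
touch True [ 0.6218 -0.3335  0.0066]
t 19.4
grip 0.0148 32.3 [ 0.4495 -0.1465  0.0028] 22.2
lifted 0.0148 31.7 [ 0.2  0.3 -0.5]
touch True [0.5329 0.3216 0.0066]
t 27.9
```

View pics/t1.png

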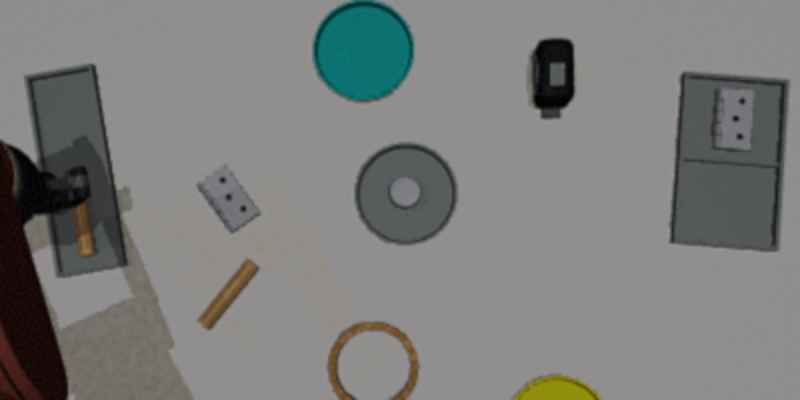

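The crop shows the hinge in the upper bay at (735,119), a dowel in the long tray at (86,228), and the knob centred in the dish at (405,192). Now the other two pieces.

```bash
python3 - <<'E'
from h import *; from tr import *
ok=pickplace([.4522,.1736],-.688,DT(.047),.167,.016,.002,30,rel=.010)
if ok: ok=pickplace([.5478,.1734],.624,HT(-.042),-.094,.036,.001,60)
set_joints([-1.444,.22,1.526,0,1.395,-.126]); print(observe()["time_s"])
for n in("top","side"):
    im,d=get_image(n);np.savez(f"{n}1.npz",im=im,d=d)
    if n=="top": cv2.imwrite("pics/t2.png",cv2.resize(im[120:320,130:530],None,fx=2,fy=2)[...,::-1])
    else: cv2.imwrite("pics/s2.png",im[...,::-1])
E
```

```text
grip 0.015 31.7 [0.453  0.1738 0.0029] 30.5
lifted 0.0145 31.1 [-0.7 -0.3 -1. ]
touch True [0.6257 0.3368 0.0067]
t 34.9
grip 0.0338 60.1 [0.549  0.1735 0.0023] 39.0
lifted 0.034 59.7 [-0.1 -0.3 -1.2]
touch True [ 0.5381 -0.3256  0.0063]
t 44.3
46.1
```

View pics/t2.png

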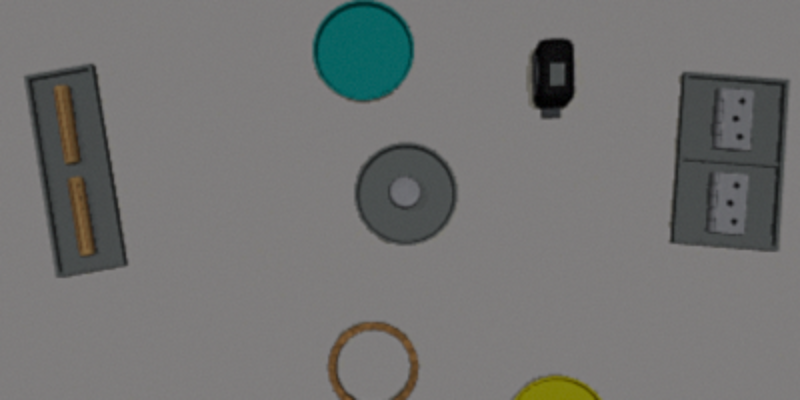

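View pics/s2.png

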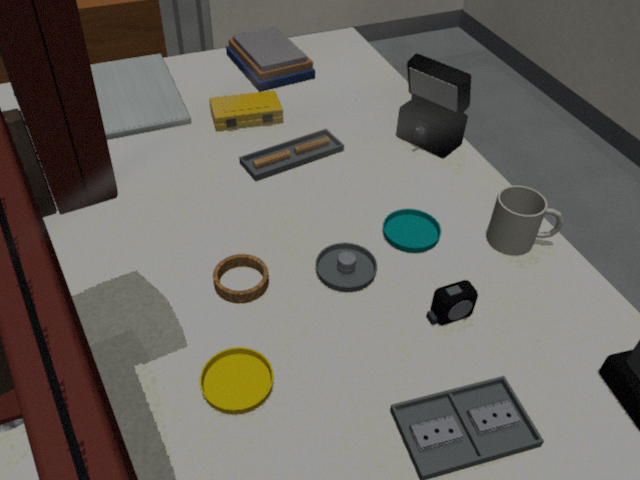

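Both hinges lie flat, one per bay (side pixels (437,431) and (494,415)). The dowels are on the long tray's floor (272,158) and (312,144), and the knob is upright in the grey dish (346,262). The tape measure and masking tape haven't moved, and the arm is clear.

```bash
python3 -c "
from plant import *
hold(.5);print(job_done())"
```

```text
the job is handed in; nothing more can be done
None
```

The job is handed in at about 47 s: final images show a hinge flat in each bay, both dowels in the long tray, the knob upright in the grey dish, and the tape measure and masking tape unmoved; no verdict was returned.

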